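# Dry the mixing cup: invert it on the dryer post and key in the programme

## Task

Take the mixing cup from the sloping drip rest and lower it, without dropping it, upside down over the drying post until its rim stands on the dryer. Only then start the dryer by pressing its keys fully down one at a time in this order: the round key, the square key, the long bar key. Never press the cross-shaped cancel key, and leave the other things on the table where they are.

Things in the scene. Friction and masses are not known exactly. Their poses are not given: they have to be found in the camera images.
- dryer: Bench cup dryer, fixed: a low grey housing 150 mm (its x) by 300 mm (its y) by 36 mm high, origin at the middle of its underside, z up. Its top is flat at z = 36 mm. A steel drying post stands on the half at +y; four keys in a 2 by 2 field on the half at -y. Position and yaw vary.
- post_foot (a point): Centre of the drying post's foot, on the dryer's top (36 mm above the table). The post is upright, 22 mm in diameter with a domed tip 61 mm above the dryer's top; its lowest 5 mm is a collar 32 mm wide. A thin steel disc 86 mm wide lies flush round it.
- cup: Plain metal mixing cup, straight-sided, 60 mm outside diameter, 90 mm high, wall 3 mm, bottom 4 mm, about 0.12 kg. Origin at the centre of the outside of its bottom; its z axis runs from the bottom to the open mouth. Starts on the drip rest, axis sloping 45 degrees, mouth low towards the rest's -x. Its sides can be gripped from above near the bottom.
- cup_mouth (a point): Centre of the cup's open mouth, in the plane of the rim.
- cup_base (a point): Centre of the outside of the cup's bottom (same point as the cup's origin).
- drip_rest: Fixed drip rest: a dark steel base plate 150 x 85 x 8 mm, origin at the middle of its underside, with two parallel 8 mm wires 36 mm apart sloping at 45 degrees (rising towards its +x) that carry the cup from below, and two upturned wire ends that stop the rim. Nothing stands beside or above the cup. Position and yaw vary.
- key_round (a joint): Travel of the round key: 0 up, 0.007 m fully down. It goes straight down against a spring (about 2 N at the start, 4 N at the bottom) and comes back by itself; pressed counts from 0.005 m.
- key_round_top (a point): Centre of the top face of the round key: a black cap shaped as a disc 36 mm across. It stands 12 mm above its grey 60 mm square plate, its top 56 mm above the table. Which of the four places it has varies; neighbours are 72 mm apart.
- key_square (a joint): Travel of the square key: 0 up, 0.007 m fully down. It goes straight down against a spring (about 2 N at the start, 4 N at the bottom) and comes back by itself; pressed counts from 0.005 m.
- key_square_top (a point): Centre of the top face of the square key: a black cap shaped as a 32 mm square. It stands 12 mm above its grey 60 mm square plate, its top 56 mm above the table. Which of the four places it has varies; neighbours are 72 mm apart.
- key_bar (a joint): Travel of the bar key: 0 up, 0.007 m fully down. It goes straight down against a spring (about 2 N at the start, 4 N at the bottom) and comes back by itself; pressed counts from 0.005 m.
- key_bar_top (a point): Centre of the top face of the bar key: a black cap shaped as a straight bar 46 x 16 mm, long along the dryer's y. It stands 12 mm above its grey 60 mm square plate, its top 56 mm above the table. Which of the four places it has varies; neighbours are 72 mm apart.
- key_cross (a joint): Travel of the cross key: 0 up, 0.007 m fully down. It goes straight down against a spring (about 2 N at the start, 4 N at the bottom) and comes back by itself; pressed counts from 0.005 m.
- key_cross_top (a point): Centre of the top face of the cross key: a black cap shaped as a plus sign, 44 mm across, arms 14 mm wide: the cancel key. It stands 12 mm above its grey 60 mm square plate, its top 56 mm above the table. Which of the four places it has varies; neighbours are 72 mm apart.
- glue_pot: Bystander: glue pot with a cap, 62 x 58 x 118 mm, standing; origin under it.
- figure_a: Bystander: grey clay figure, 67 x 78 x 135 mm, standing; origin under it.
- small_head: Bystander: small sculpted head, 37 x 36 x 42 mm; origin under it.

How it is judged:
On the way, in this order (a step that is already met when the one before it is completed fails the run):
1. the cup stands upside down over the drying post, its rim on the dryer's top, and is let go (horizontal distance between cup_mouth and post_foot below 0.02 m and z of cup_mouth in the frame of dryer below 0.041 m and z of cup_base in the frame of dryer above 0.121 m and contact force between the fingers and cup below 0.1 N), for 0.3 s.
2. the round key is pressed down (value of joint key_round above 0.005 m), for 0.05 s.
3. the square key is pressed down (value of joint key_square above 0.005 m), for 0.05 s.
4. the long bar key is pressed down (value of joint key_bar above 0.005 m), for 0.05 s.
At the end, for the whole second after the job is handed in: The cup stands still, upside down over the post, mouth centre within 20 mm of the post's axis and within 5 mm of the dryer's top, bottom at least 85 mm above it; all four keys are up again (within 2 mm); round, square and bar keys were pressed at least 5 mm in that order after the cup was set (horizontal distance between cup_mouth and post_foot below 0.02 m and z of cup_mouth in the frame of dryer below 0.041 m and z of cup_base in the frame of dryer above 0.121 m and linear speed of cup below 0.02 m/s and value of joint each of key_round, key_square, key_bar, key_cross below 0.002 m); the robot touches nothing.
It fails at once if the cancel (cross) key is pressed more than 3 mm (value of joint key_cross above 0.003 m).
It fails at once if two keys are down together (each more than 3 mm) (value of joint each of key_round, key_square above 0.003 m or value of joint each of key_round, key_bar above 0.003 m or value of joint each of key_round, key_cross above 0.003 m or value of joint each of key_square, key_bar above 0.003 m or value of joint each of key_square, key_cross above 0.003 m or value of joint each of key_bar, key_cross above 0.003 m).
It fails at once if a key is pressed (more than 3 mm) while the cup is not standing on the post (value of joint any of key_round, key_square, key_bar, key_cross above 0.003 m and not (horizontal distance between cup_mouth and post_foot below 0.02 m and z of cup_mouth in the frame of dryer below 0.041 m and z of cup_base in the frame of dryer above 0.121 m)).
It fails at once if the cup is let go over the post with its mouth more than 20 mm above the dryer's top (horizontal distance between cup_mouth and post_foot below 0.06 m and z of cup_mouth in the frame of dryer above 0.056 m and contact force between the fingers and cup below 0.05 N).
It fails at once if another thing on the table is moved more than 30 mm (distance of any of glue_pot, figure_a, small_head from where it was at the start of the episode above 0.03 m).
It also fails if it takes over 48 s, if anything falls off the work surface, if the arm or the gripper's body presses on something with over 40 N, if the wrist force passes 120 N, or if a joint passes its speed limit or range.

## Robot

A 6-joint arm with a two-finger parallel gripper is mounted at the origin on a cart in front of the work surface, level with it; the furniture and walls round the work are solid. World frame = base frame: x ahead of the robot, y to its left, z up, the work surface at z = 0. Lengths are in m, angles in rad, forces in N, time in s.
With the tool pointing down it reaches from about 0.275 to 0.875 m from the base axis. Payload 12.5 kg.
Tool frame: the origin (TCP) lies at the very end of the fingers, on their centre line; the grasp point (between the pads) lies 19 mm behind it; z points along the fingers, y is the line along which they close (so a half turn about z gives the same grasp; the last joint's range is limited). The gripper opens to 85 mm and grips with 20 to 120 N. Pads are 22 mm wide; open, the fingers measure 114 mm over their backs; the gripper's body (76 mm by 85 mm) begins 54 mm behind the grasp point. The pads swing forward as they close: fully open they stand 13 mm farther back than shut.
Start: joints at [-1.298, 0.351, 1.652, -0, 1.139, -0.085], TCP at [0.193, -0.515, 0.231] pointing down, gripper open.
Joint ranges: [-2.75, 2.75], [-0.79, 2.1], [0.01, 2.65], [-1.57, 4.71], [0.07, 3.14], [-2.87, 2.87]. Speed limits (rad/s): [2.22, 2.22, 2.79, 3.14, 3.14, 3.14].

## Interface

Orientations are given as a 3x3 rotation matrix whose columns are the frame's x, y, z axes.
In Python, from bench import manip gives the robot as it stands. Calls block until the motion is done:
- manip.move_ptp(position, orientation): joint-space move of the TCP to a pose.
- manip.move_l(position, attitude=None, max_speed=0.15): straight line of the TCP; attitude=None keeps the orientation; max_speed is the mean speed in m/s.
- manip.move_j(angles): joint-space move.
- manip.set_gripper(opening, effort=None): opening from 0.0 (shut) to 1.0 (fully open); effort is the grip in N (None keeps the last); returns when the fingers have stopped.
- manip.dwell(seconds).
- manip.inverse_kinematics(position, orientation): joint angles nearest the present ones, or None.
- manip.grab_frame(name): name is "side" or "top"; returns (picture, depth): 384x512x3 uint8, red, green, blue; 384x512 float32, m along the optical axis (not along the pixel's ray), 0 where there is no reading.
- manip.get_calibration(name): a dict with "camera_matrix" (3x3 intrinsics, pixels), "R" (3x3) and "t" (3): a world point X has camera coordinates R X + t. Camera axes: x right, y down, z forward; pixel columns grow to the right and rows downward; lengths in m; the calibration is good to about 2 mm. A picture is of the moment at which its call begins. get_calibration takes no time and is no camera call.
A pose or a line that the arm cannot do raises manip.Unreachable and nothing moves.
- manip.sign_off(): hands the job in; it is judged then, once.
Trained networks look in the newest picture that a camera, given by its name, has taken for a name from the list of things; names that differ only in an ending like _2 or _b are one class to them, and where a whole thing is asked for, a point or a joint stands for the part that bears it (a point fixed in the world has none). Each returns a list of dicts, best first, with "confidence" (0 to 1); they miss things now and then, are a little off and sometimes report something else, mostly with a low value. They report only what shows in the picture. A call takes as long as a camera call.
- manip.look_for(camera, name): "at" ([x, y, z] in m, in world coordinates, good to about 4 mm: the middle of the surface that is visible of it).
Readings, each from a call of its own:
- manip.current_time(): time.
- manip.current_qpos(): joint angles.
- manip.current_joint_vel(): joint speeds.
- manip.current_joint_torque(): joint torques, N m.
- manip.current_ee_pos(): TCP position.
- manip.current_tcp_rot(): TCP orientation.
- manip.current_force(): force on the tool from outside, world axes, zero at the start.
- manip.current_ft_torque(): the same for the moment, N m.
- manip.current_grip_width(): opening from 0.0 (shut) to 1.0 (fully open).
- manip.current_grip_force(): force on a finger pad.
Only numpy, scipy, OpenCV 4.12 (cv2) and the standard library are available. Lean on these libraries where they do the work, as an engineer would, in place of code of your own. Each camera call takes 0.05 s, during which the arm holds its last target. There are 200 camera calls.

## Working session

There is one attempt and no reset: what is moved stays moved. The work goes in short steps, each a Python script; the robot and the scene stay as the last script left them, time stands still between calls to the robot, and variables do not carry over. Pictures are saved under pics/ and viewed, at most 10 in all, crops included, and the job is handed in when it is done.

```bash
mkdir -p pics; ls; python3 - <<'E'
from bench import manip
import cv2, numpy as np
for c in ("top","side"):
    im,d=manip.grab_frame(c)
    cv2.imwrite(f"pics/{c}0.png",im[:,:,::-1]); np.savez(f"{c}0.npz",im=im,d=d)
    k=manip.get_calibration(c); print(c,k["camera_matrix"].tolist(),k["R"].round(3).tolist(),k["t"].round(3).tolist())
    for n in ["dryer","post_foot","cup","cup_mouth","cup_base","drip_rest","key_round_top","key_square_top","key_bar_top","key_cross_top","glue_pot","figure_a","small_head"]:
        r=manip.look_for(c,n)
        print(n,[(np.round(x["at"],3).tolist(),round(x["confidence"],2)) for x in r[:3]])
print(manip.current_time())
E
```

```text
bench.py
pics
top [[482.92411954707916, 0.0, 254.56443598807084], [0.0, 482.92411954707916, 193.61997887658563], [0.0, 0.0, 1.0]] [[-0.028, -1.0, -0.006], [-0.998, 0.028, -0.064], [0.064, 0.005, -0.998]] [0.128, 0.531, 1.304]
dryer [([0.568, -0.038, 0.034], 0.95)]
post_foot [([0.567, -0.035, 0.038], 0.59)]
cup []
cup_mouth [([0.448, 0.241, 0.105], 0.67)]
cup_base [([0.446, 0.248, 0.104], 0.74)]
drip_rest [([0.456, 0.234, 0.008], 0.59)]
key_round_top [([0.529, -0.113, 0.055], 0.5)]
key_square_top [([0.592, -0.201, 0.053], 0.6)]
key_bar_top [([0.594, -0.13, 0.056], 0.5)]
key_cross_top [([0.509, -0.191, 0.053], 0.51)]
glue_pot [([0.65, 0.215, 0.114], 0.57), ([0.515, -0.191, 0.054], 0.4)]
figure_a [([0.614, 0.399, 0.079], 0.64), ([0.594, -0.128, 0.061], 0.64)]
small_head []
side [[392.7226678583066, 0.0, 258.4341934760055], [0.0, 392.7226678583066, 193.4003087114662], [0.0, 0.0, 1.0]] [[-1.0, 0.025, -0.01], [0.024, 0.668, -0.744], [-0.012, -0.744, -0.668]] [0.546, -0.019, 1.109]
dryer [([0.575, 0.009, 0.038], 0.6)]
post_foot [([0.57, 0.005, 0.037], 0.89), ([0.513, -0.184, 0.051], 0.18)]
cup [([0.452, 0.263, 0.1], 0.73)]
cup_mouth [([0.453, 0.264, 0.105], 0.83)]
cup_base [([0.45, 0.267, 0.102], 0.71)]
drip_rest [([0.467, 0.267, 0.011], 0.79)]
key_round_top []
key_square_top []
key_bar_top [([0.598, -0.122, 0.056], 0.56)]
key_cross_top [([0.509, -0.187, 0.057], 0.54)]
glue_pot [([0.657, 0.236, 0.08], 0.91)]
figure_a [([0.616, 0.43, 0.079], 0.94), ([0.569, 0.005, 0.035], 0.68)]
small_head [([0.515, -0.183, 0.054], 0.66), ([0.598, 0.286, 0.032], 0.63)]
1.4
```

```bash
cat > h.py <<'E'
import numpy as np
from bench import manip
def cloud(c,d):
    k=manip.get_calibration(c);K=k["camera_matrix"];v,u=np.mgrid[:d.shape[0],:d.shape[1]]
    P=np.stack([(u-K[0,2])/K[0,0]*d,(v-K[1,2])/K[1,1]*d,d],-1)
    W=(P-k["t"])@k["R"]; W[d==0]=np.nan
    return W
E
python3 - <<'E'
from h import *
import cv2
a=[]
for c in ("top","side"):
    z=np.load(c+"0.npz"); W=cloud(c,z["d"])
    # z-coded map
    print(c, "z med", np.nanmedian(W[...,2]))
    m=(abs(W[...,2]-.036)<.004)&(abs(W[...,0]-.56)<.2)&(abs(W[...,1]+.04)<.25)
    n,l,s,_=cv2.connectedComponentsWithStats(m.astype(np.uint8)); i=1+np.argmax(s[1:,4])
    p=W[l==i]; print("dryer",cv2.minAreaRect(p[:,:2].astype(np.float32)), np.median(p[:,2]))
    m=(W[...,2]>.07)&(np.hypot(W[...,0]-.57,W[...,1]-.0)<.06); p=W[m]; print("post",len(p),p.mean(0) if len(p) else 0,p.max(0) if len(p) else 0)
    m=(W[...,2]>.02)&(np.hypot(W[...,0]-.45,W[...,1]-.26)<.11); p=W[m]; np.save(c+"cup.npy",p); print("cup",len(p),p.min(0),p.max(0))
E
python3 -c "
import cv2
for c in ('top','side'): cv2.imwrite('pics/%s0b.png'%c,cv2.resize(cv2.imread('pics/%s0.png'%c),(800,600)))"
```

```text
top z med -0.000256255961753756
dryer ((0.5646576881408691, -0.08603082597255707), (0.29956889152526855, 0.1498887538909912), 81.12545013427734) 0.03603632320824846
post 60 [0.57767132 0.00392309 0.0927176 ] [0.58791275 0.01401941 0.1013979 ]
cup 869 [0.39739608 0.21023598 0.03101945] [0.50152826 0.28452708 0.1347656 ]
side z med 0.010024815205710809
dryer ((0.5662923455238342, -0.08240051567554474), (0.29792189598083496, 0.15006783604621887), 81.056884765625) 0.0364787841607237
post 88 [0.57988371 0.00988784 0.08626819] [0.59167604 0.01709744 0.09848214]
cup 1426 [0.39734211 0.22674236 0.0201255 ] [0.50327493 0.28466104 0.13212766]
```

View pics/top0b.png

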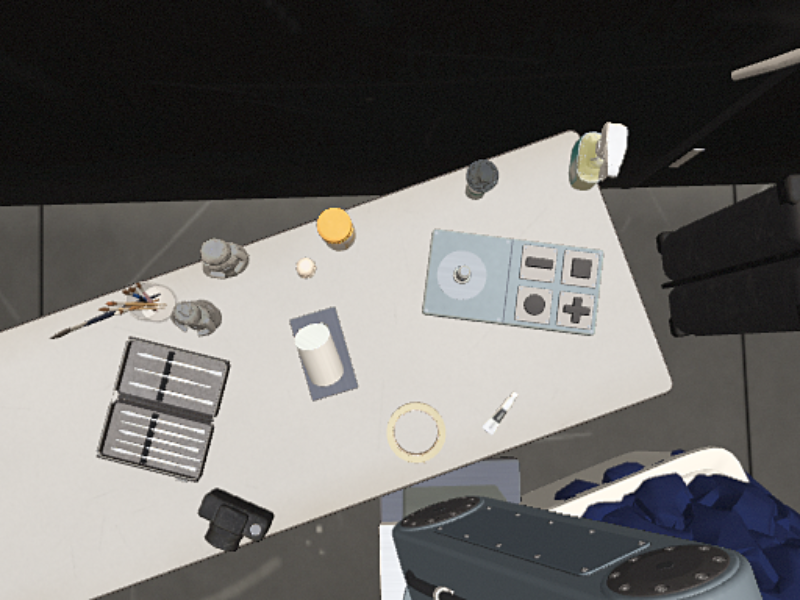

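View pics/side0b.png

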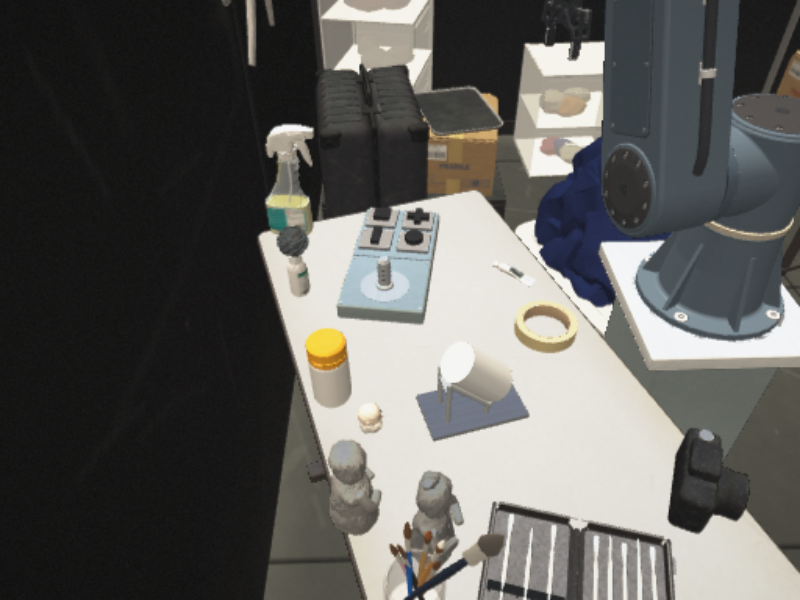

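The top view shows the cup at px (318,352) in the 800×600 scaling. Its closed white base points up the image (+x), and its mouth points at the robot. The dryer runs from (425,230) to (603,333) with the post at (462,273). The keys are bar (540,262), square (580,267), round (535,304) and cross (576,309). The side view confirms that the cup's base is high, on two wires, and that nothing is beside it.

```bash
cat > fit.py <<'E'
from h import *
import cv2
from scipy.optimize import least_squares
def fitcup(p,x0):
    # x: base(3), heading, elevation of bottom->mouth axis; capped cylinder r=.03,h=.09 (surface)
    def res(x):
        a=np.array([np.cos(x[3])*np.cos(x[4]),np.sin(x[3])*np.cos(x[4]),-np.sin(x[4])])
        v=p-x[:3]; s=v@a; r=np.linalg.norm(v-np.outer(s,a),axis=1)
        q=np.c_[abs(s-.045)-.045,r-.03]
        return np.minimum(q.max(1),0)+np.linalg.norm(np.maximum(q,0),axis=1)
    f=least_squares(res,x0,loss="soft_l1",f_scale=.002)
    return f.x, np.median(abs(res(f.x)))
def keys_post(W):
    out=[]
    m=(abs(W[...,2]-.056)<.004)&(abs(W[...,0]-.56)<.13)&(W[...,1]<-.05)&(W[...,1]>-.27)
    n,l,s,_=cv2.connectedComponentsWithStats(m.astype(np.uint8))
    for i in range(1,n):
        if s[i,4]>30:
            q=W[l==i].astype(np.float32); out.append((q.mean(0).round(4).tolist(),len(q),np.array(cv2.minAreaRect(q[:,:2])[1]).round(3).tolist()))
    return out
def post(W):
    # upright cylinder r=.011 side + dome points
    m=(W[...,2]>.048)&(W[...,2]<.085)&(np.hypot(W[...,0]-.578,W[...,1]-.004)<.035); p=W[m]
    f=least_squares(lambda c:np.hypot(p[:,0]-c[0],p[:,1]-c[1])-.011,[.578,.004],loss="soft_l1",f_scale=.002)
    return len(p),f.x.round(4)
E
python3 - <<'E'
from fit import *
for c in ("top","side"):
    z=np.load(c+"0.npz"); W=cloud(c,z["d"]); print(c,keys_post(W)); print("post",post(W))
    t=W[(W[...,2]>.093)&(np.hypot(W[...,0]-.578,W[...,1]-.004)<.03)]; print("tip",t.mean(0).round(4),len(t))
    m=(abs(W[...,2]-.008)<.004)&(np.hypot(W[...,0]-.456,W[...,1]-.25)<.14); n,l,s,_=cv2.connectedComponentsWithStats(m.astype(np.uint8)); p=W[l==1+np.argmax(s[1:,4])]; print("rest",cv2.minAreaRect(p[:,:2].astype(np.float32)))
    p=np.load(c+"cup.npy")
    print("cup",*fitcup(p,[.49,.25,.11,-2.9,.785]))
p=np.vstack([np.load(c+"cup.npy") for c in("top","side")]);print("both",*fitcup(p,[.49,.25,.11,-2.9,.785]))
E
```

```text
Traceback (most recent call last):
  File "fit.py", line 19, in keys_post
    q=W[l==i].astype(np.float32); out.append((q.mean(0).round(4).tolist(),len(q),np.array(cv2.minAreaRect(q[:,:2])[1]).round(3).tolist()))
                                                                                          ~~~~~~~~~~~~~~~^^^^^^^^^
cv2.error: OpenCV(4.12.0) /io/opencv/modules/imgproc/src/convhull.cpp:143: error: (-215:Assertion failed) total >= 0 && (depth == CV_32F || depth == CV_32S) in function 'convexHull'
```

```bash
sed -i 's/cv2.minAreaRect(q\[:,:2\])/cv2.minAreaRect(q[:,:2].copy())/' fit.py
python3 - <<'E'
from fit import *
for c in ("top","side"):
    z=np.load(c+"0.npz"); W=cloud(c,z["d"]); print(c,keys_post(W)); print("post",post(W))
    t=W[(W[...,2]>.093)&(np.hypot(W[...,0]-.578,W[...,1]-.004)<.03)]; print("tip",t.mean(0).round(4),len(t))
    m=(abs(W[...,2]-.008)<.004)&(np.hypot(W[...,0]-.456,W[...,1]-.25)<.14); n,l,s,_=cv2.connectedComponentsWithStats(m.astype(np.uint8)); p=W[l==1+np.argmax(s[1:,4])]; print("rest",cv2.minAreaRect(p[:,:2].astype(np.float32).copy()))
    p=np.load(c+"cup.npy")
    print("cup",*fitcup(p,[.49,.25,.11,-2.9,.785]))
p=np.vstack([np.load(c+"cup.npy") for c in("top","side")]);print("both",*fitcup(p,[.49,.25,.11,-2.9,.785]))
E
```

```text
top [([0.5940999984741211, -0.12970000505447388, 0.055799998342990875], 93, [0.045, 0.016]), ([0.5834000110626221, -0.20020000636577606, 0.05550000071525574], 134, [0.032, 0.032]), ([0.5235999822616577, -0.11720000207424164, 0.055799998342990875], 127, [0.034, 0.033]), ([0.5120000243186951, -0.1882999986410141, 0.05590000003576279], 130, [0.037, 0.038])]
post (16, array([0.5789, 0.0026]))
tip [0.5789 0.0033 0.0959] 35
rest ((0.4504958391189575, 0.24860700964927673), (0.15059329569339752, 0.08737652748823166), 14.502243995666504)
cup [ 0.4786454   0.25513244  0.10970054 -2.88011679  0.78686613] 0.0009623825429967252
side [([0.5842000246047974, -0.1964000016450882, 0.055799998342990875], 68, [0.031, 0.032]), ([0.5126000046730042, -0.1859000027179718, 0.055799998342990875], 75, [0.037, 0.038]), ([0.595300018787384, -0.12520000338554382, 0.05570000037550926], 57, [0.047, 0.016]), ([0.5252000093460083, -0.11469999700784683, 0.0560000017285347], 78, [0.035, 0.032])]
post (90, array([0.5803, 0.0032]))
tip [0.5796 0.0068 0.0957] 29
rest ((0.4516160488128662, 0.24929721653461456), (0.15010766685009003, 0.08562301099300385), 14.350865364074707)
cup [ 0.48129587  0.25653863  0.10836082 -2.87753515  0.7687654 ] 0.0011335817111360318
both [ 0.48018973  0.25577561  0.10912013 -2.87988494  0.7750434 ] 0.0009247978177204276
```

```bash
cat >> h.py <<'E'
BASE=np.array([.480,.256,.109]); H=-2.88; POST=np.array([.5793,.003]); D=.028; EXT=.022
def tool(psi,tilt):
    """tool z tilted from straight down by tilt towards horizontal heading psi; y horizontal, perpendicular to psi"""
    h=np.array([np.cos(psi),np.sin(psi),0]); z=np.sin(tilt)*h-np.cos(tilt)*np.array([0,0,1.]); y=np.array([-np.sin(psi),np.cos(psi),0])
    return np.c_[np.cross(y,z),y,z]
def axis(): return np.array([np.cos(H),np.sin(H),-1])/np.sqrt(2)
def flip(R): return R@np.diag([-1,-1,1.])
def place_tcp(xy,psi,mouth_z,tilt):
    """TCP that puts the (upside-down, held) cup's mouth at height mouth_z over xy"""
    return np.array([xy[0],xy[1],mouth_z+.09-D])+EXT*tool(psi,tilt)[:,2]
E
python3 - <<'E'
from h import *
P=np.pi/4
for b in (0,.2):  # tilt of tool at grasp back towards the cup's mouth heading
    R0=tool(H,b); g=BASE+D*axis()
    for f in (0,1):
        R=flip(R0) if f else R0
        for back in (0,.12):
            q=manip.inverse_kinematics(g+(EXT-back)*R[:,2],R); print("grasp",b,f,back,None if q is None else np.round(q,2))
    # cup heading after upright: tool tilt opposite to cup heading
    for psi in (-.6,-.3,0,.3,.6):
        for f in (0,1):
            R=tool(psi,P-b); R=flip(R) if f else R
            qs=[manip.inverse_kinematics(place_tcp(POST,psi,z,P-b),R) for z in (.037,.15)]
            print("place",b,psi,f,[None if q is None else np.round(q,2).tolist() for q in qs])
E
```

```text
grasp 0 0 0 [ 0.41  0.54  1.84 -0.    0.76  1.72]
grasp 0 0 0.12 [ 0.41  0.36  1.76 -0.    1.02  1.72]
grasp 0 1 0 [ 0.41  0.54  1.84 -0.    0.76 -1.42]
grasp 0 1 0.12 [ 0.41  0.36  1.76 -0.    1.02 -1.42]
place 0 -0.6 0 [[0.12, 0.57, 2.05, 4.49, 0.5, 0.8], [0.12, 0.34, 2.01, -1.29, 0.51, 0.24]]
place 0 -0.6 1 [[0.12, 0.57, 2.05, 4.49, 0.5, -2.34], None]
place 0 -0.3 0 [[0.02, 0.54, 2.12, 3.83, 0.35, 1.14], [0.02, 0.29, 2.08, -1.51, 0.22, 0.17]]
place 0 -0.3 1 [[0.02, 0.54, 2.12, 3.83, 0.35, -2.0], None]
place 0 0 0 [[-0.11, 0.53, 2.15, 2.9, 0.33, 1.72], [-0.11, 0.27, 2.1, 1.81, 0.08, 2.83]]
place 0 0 1 [[-0.11, 0.53, 2.15, 2.9, 0.33, -1.42], [-0.11, 0.27, 2.1, 1.81, 0.08, -0.31]]
place 0 0.3 0 [[-0.23, 0.54, 2.12, 2.11, 0.43, 2.17], None]
place 0 0.3 1 [[-0.23, 0.54, 2.12, 2.11, 0.43, -0.98], [-0.23, 0.29, 2.08, 1.42, 0.37, -0.22]]
place 0 0.6 0 [[-0.32, 0.57, 2.05, 1.6, 0.6, 2.36], [-0.32, 0.34, 2.01, 1.22, 0.64, 2.82]]
place 0 0.6 1 [[-0.32, 0.57, 2.05, 1.6, 0.6, -0.78], [-0.32, 0.34, 2.01, 1.22, 0.64, -0.32]]
grasp 0.2 0 0 [0.4  0.61 1.72 0.03 1.01 1.69]
grasp 0.2 0 0.12 [0.39 0.
[... 154 characters left out ...]
, 0.53, 1.98, -1.18, 0.38, 0.16], [0.07, 0.33, 1.92, -0.73, 0.54, -0.33]]
place 0.2 -0.6 1 [None, [0.07, 0.33, 1.92, -0.73, 0.54, 2.81]]
place 0.2 -0.3 0 [[-0.01, 0.51, 2.03, -1.34, 0.16, 0.01], [-0.01, 0.29, 1.97, -0.48, 0.35, -0.87]]
place 0.2 -0.3 1 [None, [-0.01, 0.29, 1.97, -0.48, 0.35, 2.27]]
place 0.2 0 0 [None, [-0.1, 0.28, 1.99, 0.19, 0.29, -1.83]]
place 0.2 0 1 [None, [-0.1, 0.28, 1.99, 0.19, 0.29, 1.31]]
place 0.2 0.3 0 [None, [-0.18, 0.29, 1.97, 0.66, 0.43, -2.6]]
place 0.2 0.3 1 [[-0.18, 0.5, 2.03, 1.31, 0.27, -0.14], [-0.18, 0.29, 1.97, 0.66, 0.43, 0.54]]
place 0.2 0.6 0 [None, None]
place 0.2 0.6 1 [[-0.25, 0.53, 1.98, 1.13, 0.48, -0.27], [-0.25, 0.33, 1.92, 0.78, 0.63, 0.14]]
```

```bash
python3 - <<'E'
from h import *
P=np.pi/4
r=lambda q: None if q is None else np.round(q,2).tolist()
for b in (.45,.6):
    R0=tool(H,b); g=BASE+D*axis()
    for f in (0,1):
        R=flip(R0) if f else R0
        print("grasp",b,f,[r(manip.inverse_kinematics(g+(EXT-back)*R[:,2],R)) for back in (0,.12)])
    for psi in (-.6,0,.3,.6):
        for f in (0,1):
            R=tool(psi,P-b); R=flip(R) if f else R
            print("place",b,psi,f,[r(manip.inverse_kinematics(place_tcp(POST,psi,z,P-b),R)) for z in (.037,.15)])
E
```

```text
grasp 0.45 0 [[0.38, 0.72, 1.56, 0.06, 1.31, 1.67], [0.38, 0.66, 1.35, 0.05, 1.57, 1.67]]
grasp 0.45 1 [[0.38, 0.72, 1.56, 0.06, 1.31, -1.47], [0.38, 0.66, 1.35, 0.05, 1.57, -1.47]]
place 0.45 -0.6 0 [[0.0, 0.53, 1.87, -0.4, 0.5, -0.64], [0.0, 0.36, 1.8, -0.28, 0.73, -0.78]]
place 0.45 -0.6 1 [[0.0, 0.53, 1.87, -0.4, 0.5, 2.51], [0.0, 0.36, 1.8, -0.28, 0.73, 2.36]]
place 0.45 0 0 [[-0.09, 0.51, 1.91, 0.08, 0.39, -1.72], [-0.09, 0.33, 1.84, 0.05, 0.64, -1.69]]
place 0.45 0 1 [[-0.09, 0.51, 1.91, 0.08, 0.39, 1.42], [-0.09, 0.33, 1.84, 0.05, 0.64, 1.45]]
place 0.45 0.3 0 [[-0.13, 0.52, 1.9, 0.33, 0.44, -2.28], [-0.13, 0.33, 1.83, 0.22, 0.69, -2.15]]
place 0.45 0.3 1 [[-0.13, 0.52, 1.9, 0.33, 0.44, 0.86], [-0.13, 0.33, 1.83, 0.22, 0.69, 0.99]]
place 0.45 0.6 0 [[-0.17, 0.53, 1.87, 0.46, 0.54, -2.72], [-0.17, 0.35, 1.8, 0.33, 0.77, -2.56]]
place 0.45 0.6 1 [[-0.17, 0.53, 1.87, 0.46, 0.54, 0.43], [-0.17, 0.35, 1.8, 0.33, 0.77, 0.58]]
grasp 0.6 0 [[0.38, 0.79, 1.47, 0.07, 1.47, 1.66], [0.37, 0.78, 1.22, 0.06, 1.74, 1.67]]
grasp 0.6 1 [[0.38, 0.79, 1.47, 0.07, 1.47, -1.48], [0.37, 0.78, 1.22, 0.06, 1.74, -1.47]]
place 0.6 -0.6 0 [[-0.03, 0.55, 1.79, -0.17, 0.65, -0.88], [-0.03, 0.39, 1.72, -0.13, 0.88, -0.93]]
place 0.6 -0.6 1 [[-0.03, 0.55, 1.79, -0.17, 0.65, 2.26], [-0.03, 0.39, 1.72, -0.13, 0.88, 2.21]]
place 0.6 0 0 [[-0.08, 0.54, 1.81, 0.03, 0.6, -1.67], [-0.08, 0.38, 1.74, 0.02, 0.84, -1.66]]
place 0.6 0 1 [[-0.08, 0.54, 1.81, 0.03, 0.6, 1.47], [-0.08, 0.38, 1.74, 0.02, 0.84, 1.48]]
place 0.6 0.3 0 [[-0.11, 0.55, 1.81, 0.13, 0.62, -2.07], [-0.11, 0.38, 1.73, 0.1, 0.86, -2.03]]
place 0.6 0.3 1 [[-0.11, 0.55, 1.81, 0.13, 0.62, 1.07], [-0.11, 0.38, 1.73, 0.1, 0.86, 1.11]]
place 0.6 0.6 0 [[-0.13, 0.55, 1.79, 0.2, 0.67, -2.45], [-0.13, 0.39, 1.72, 0.16, 0.9, -2.39]]
place 0.6 0.6 1 [[-0.13, 0.55, 1.79, 0.2, 0.67, 0.69], [-0.13, 0.39, 1.72, 0.16, 0.9, 0.75]]
```

```bash
cat > s1.py <<'E'
from h import *
import cv2
b=.5; R=tool(H,b); g=BASE+D*axis()+EXT*R[:,2]
manip.set_gripper(1.0)
manip.move_ptp(g-.12*R[:,2],R)
manip.move_l(g,max_speed=.1)
manip.set_gripper(0.0,40); 
print("grip",manip.current_grip_width()*85,manip.current_grip_force(),manip.current_force().round(2) if hasattr(manip.current_force(),'round') else manip.current_force())
manip.move_l(g+np.array([0,0,.16]),max_speed=.12)
print(manip.current_grip_width()*85,manip.current_grip_force(),manip.current_time())
for c in("top","side"):
    im,d=manip.grab_frame(c); np.savez(c+"1.npz",im=im,d=d)
    cv2.imwrite(f"pics/{c}1.png",im[:,:,::-1])
z=np.hstack([cv2.imread("pics/top1.png")[100:340,100:400],cv2.imread("pics/side1.png")[100:340,200:500]]);cv2.imwrite("pics/l1.png",z)
E
python3 s1.py
```

```text
grip 59.75091861090546 42.60418228805065 [0.65 0.57 5.28]
59.66049732935843 43.32407020032406 7.775
```

View pics/l1.png

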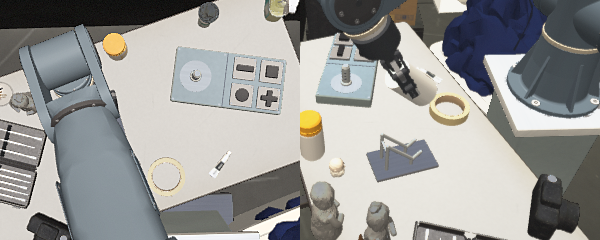

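The left half (top camera) shows the arm covering the cup. In the right half (side camera) the cup is held by the fingers at about (425,85), clear of the empty rest. Next I'll bring it above the post and check its attitude there.

```bash
cat > s2.py <<'E'
from fit import *
b=.5; t=np.pi/4-b; psi=0.
R=tool(psi+np.pi,-t)
manip.move_ptp(place_tcp(POST,psi,.16,t),R)
print(manip.current_time(),manip.current_grip_width()*85,manip.current_force())
for c in("top","side"):
    im,d=manip.grab_frame(c); np.savez(c+"2.npz",im=im,d=d); cv2.imwrite(f"pics/{c}2.png",im[:,:,::-1])
    W=cloud(c,d); m=(np.hypot(W[...,0]-POST[0],W[...,1]-POST[1])<.05)&(W[...,2]>.13)&(W[...,2]<.26); p=W[m]; print(c,len(p), p.min(0), p.max(0))
    br=im.astype(int).min(-1)[m]; pw=p[br>130]; print(len(pw))
    if len(pw)>60:
        x,r=fitcup(pw,[POST[0],POST[1],.25,0,1.55]); a=np.array([np.cos(x[3])*np.cos(x[4]),np.sin(x[3])*np.cos(x[4]),-np.sin(x[4])]); print("base",x[:3].round(4),"axis",a.round(3),"mouth",(x[:3]+.09*a).round(4),r)
cv2.imwrite("pics/l2.png",cv2.resize(cv2.imread("pics/side2.png")[60:260,150:400],None,fx=2,fy=2))
E
python3 s2.py
```

```text
8.95 59.707016454322755 [-1.06545446  0.59101162 -0.90136011]
top 108 [ 0.57722711 -0.04572464  0.24367211] [0.60671453 0.0279503  0.25332343]
104
base [0.5758 0.0043 0.2513] axis [-0.057 -0.015 -0.998] mouth [0.5707 0.0029 0.1614] 0.000965921255499911
side 784 [ 0.54952028 -0.0350056   0.15992096] [0.60859523 0.05063601 0.25931547]
487
base [0.5781 0.0039 0.2499] axis [ 0.003 -0.004 -1.   ] mouth [0.5784 0.0036 0.1599] 0.0006831886717719587
```

View pics/l2.png

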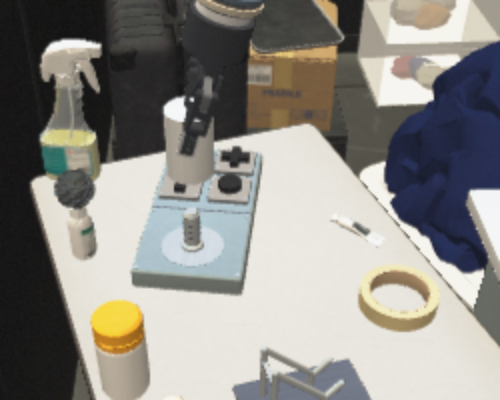

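The cup at (188,140) hangs upright, mouth down, in line with the post at (192,230). The fit puts the mouth within 2 mm of the post's axis, so I'm lowering it.

```bash
cat > s3.py <<'E'
from fit import *
t=np.pi/4-.5; psi=0.; R=tool(psi+np.pi,-t)
xy=POST+[.0005,-.0005]
f0=manip.current_force()[2]
manip.move_l(place_tcp(xy,psi,.105,t),max_speed=.1)
manip.move_l(place_tcp(xy,psi,.042,t),max_speed=.06)
print("at 42",manip.current_force(),f0)
z=.042
while z>.031 and abs(manip.current_force()[2]-f0)<4:
    z-=.001; manip.move_l(place_tcp(xy,psi,z,t),max_speed=.03)
print("z",z,manip.current_force(),manip.current_grip_width()*85,manip.current_time())
E
python3 s3.py
```

```text
at 42 [ 0.07470072  0.74003708 -1.2117402 ] -2.17406871409798
z 0.036 [-1.30738045 -0.45999018  4.55488598] 59.92527193373914 12.45
```

```bash
cat > s4.py <<'E'
from fit import *
t=np.pi/4-.5; R=tool(np.pi,-t)
manip.set_gripper(1.0); manip.dwell(.4)
print("grip",manip.current_grip_width(),manip.current_grip_force())
p=np.array(manip.current_ee_pos()); manip.move_l(p-.14*R[:,2],max_speed=.12)
manip.move_ptp(np.array([.42,-.16,.22]),tool(0,0))
manip.set_gripper(0.0)
for c in("top","side"):
    im,d=manip.grab_frame(c); cv2.imwrite(f"pics/{c}4.png",im[:,:,::-1])
    W=cloud(c,d); m=(np.hypot(W[...,0]-POST[0],W[...,1]-POST[1])<.045)&(W[...,2]>.042)&(W[...,2]<.16); p=W[m]; print(c,len(p),p.min(0),p.max(0))
    x,r=fitcup(p,[POST[0],POST[1],.126,0,1.55]); a=np.array([np.cos(x[3])*np.cos(x[4]),np.sin(x[3])*np.cos(x[4]),-np.sin(x[4])]); print("base",x[:3].round(4),"axis",a.round(3),"mouth",(x[:3]+.09*a).round(4),r)
cv2.imwrite("pics/l4.png",np.hstack([cv2.imread("pics/top4.png")[60:300,150:450],cv2.imread("pics/side4.png")[60:300,150:450]]))
print(manip.current_time(),manip.current_grip_width())
P=tool(0,0)
for k in([.5244,-.116],[.5838,-.1983],[.5947,-.1275]): print(manip.inverse_kinematics(np.array([*k,.049]),P))
E
python3 s4.py
```

```text
grip 1.00118275592197 0.0
top 512 [ 0.53996286 -0.03697511  0.04223356] [0.60696202 0.04641025 0.13235426]
base [0.5787 0.0018 0.126 ] axis [-0.006 -0.001 -1.   ] mouth [0.5782 0.0017 0.036 ] 0.001244390056283403
side 795 [ 0.54948043 -0.02603711  0.04235693] [0.60934654 0.03535349 0.12935223]
base [0.5791 0.002  0.1265] axis [ 0.007  0.001 -1.   ] mouth [0.5798 0.0021 0.0365] 0.0007654539082394031
18.3333 -0.004436588884817687
[-3.04387913e-01  5.86643034e-01  1.81449785e+00 -4.44089210e-16
  7.40451766e-01 -1.87518424e+00]
[-4.02933897e-01  6.95318489e-01  1.59447296e+00 -4.44089210e-16
  8.51801208e-01 -1.97373022e+00]
[-2.87724706e-01  6.83476163e-01  1.61852337e+00 -4.44089210e-16
  8.39593121e-01 -1.85852103e+00]
```

View pics/l4.png

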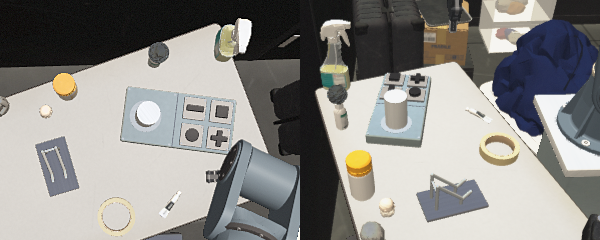

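The cup stands upside down on the post, at (148,115) in the left half and (395,110) in the right half. The fit gives the mouth within 2 mm of the axis at z = 36 mm. Pressing the keys next.

```bash
cat > s5.py <<'E'
from fit import *
P=tool(0,0)
for n,k in (("round",[.5244,-.116]),("square",[.5838,-.1983]),("bar",[.5947,-.1275])):
    at=lambda z: np.array([*k,z])
    manip.move_ptp(at(.10),P); f0=manip.current_force()[2]
    manip.move_l(at(.06),max_speed=.08)
    manip.move_l(at(.0505),max_speed=.04)
    z=.0505; f=[]
    while True:
        f.append(round(float(manip.current_force()[2]-f0),1))
        if z<.0477 or f[-1]>9: break
        z-=.0005; manip.move_l(at(z),max_speed=.03)
    manip.dwell(.15); print(n,round(z,4),f,np.array(manip.current_ee_pos()).round(4))
    manip.move_l(at(.10),max_speed=.1)
manip.move_ptp(np.array([.42,-.16,.22]),P)
for c in("top","side"):
    im,d=manip.grab_frame(c); cv2.imwrite(f"pics/{c}5.png",im[:,:,::-1]); W=cloud(c,d); print(keys_post(W))
    m=(np.hypot(W[...,0]-POST[0],W[...,1]-POST[1])<.045)&(W[...,2]>.042)&(W[...,2]<.16)
    print(fitcup(W[m],[POST[0],POST[1],.126,0,1.55]))
print(manip.current_time(),manip.current_force())
E
python3 s5.py
```

```text
round 0.048 [2.8, 2.2, 2.5, 2.7, 8.8, 15.1] [ 0.5246 -0.116   0.0489]
square 0.048 [3.3, 2.5, 3.7, 3.9, 8.2, 13.6] [ 0.584  -0.1984  0.0489]
bar 0.0485 [4.2, 3.8, 3.4, 4.0, 9.8] [ 0.5949 -0.1276  0.049 ]
[([0.5946000218391418, -0.12890000641345978, 0.05559999868273735], 92, [0.044, 0.016]), ([0.5835000276565552, -0.20020000636577606, 0.05590000003576279], 131, [0.032, 0.032]), ([0.5232999920845032, -0.11789999902248383, 0.055799998342990875], 121, [0.034, 0.033]), ([0.5121999979019165, -0.18860000371932983, 0.05620000138878822], 133, [0.037, 0.037])]
(array([5.78317726e-01, 1.43466914e-03, 1.26235313e-01, 9.71450497e-01,
       1.55774573e+00]), np.float64(0.0012217988224204543))
[([0.5842000246047974, -0.19629999995231628, 0.05609999969601631], 67, [0.031, 0.031]), ([0.5123000144958496, -0.18639999628067017, 0.05570000037550926], 77, [0.037, 0.036]), ([0.5246999859809875, -0.11469999700784683, 0.05570000037550926], 79, [0.034, 0.033])]
(array([0.57946384, 0.00198844, 0.1265953 , 1.26744779, 1.57304879]), np.float64(0.0006656853161396206))
29.9333 [ 0.29417928 -0.85038091 -0.63010168]
```

All three keys reached their stops, with the force rising sharply at 49 mm, and every key is back up. The cup hasn't moved.

```bash
python3 -c "
from bench import manip
print(manip.sign_off())"
```

```text
the job is handed in; nothing more can be done
None
```

I've handed the job in: the cup stands upside down over the post with its rim on the dryer, and I pressed the round, square and bar keys fully down in that order, never touching the cross key; the sign-off returned no verdict.

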